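# Draw out the drip tray under the flask's hotplate

### The job

Something boiled over from the conical flask standing on the heater bank, so draw out the drip tray beneath its plate, all the way to its stop, to be wiped. First slide the cork ring on the bench out of the tray's way, keeping it down on the bench, so that the tray never shoves it; then hook a fingertip behind the tray's front lip, without pinching the lip, and draw it slowly so that nothing slops. Leave the other two trays, the glassware and the bottles just as they are.

Things in the scene. Friction and masses are not known exactly. Their poses are not given: they have to be found in the camera images.
- bank: Steel heater bank fixed on the bench, 440 mm wide (its y), 180 mm deep (its x). Origin under its centre, at bench height; the front looks along its -x, +y is the left for one facing the front. Three round caged hotplates, 122 mm across, tops 155 mm above the bench, at x = +20 mm and y = +140 (left), 0 (middle), -140 mm (right). Under each, at the same y, a drip tray slides out of the front.
- bank_front (a point): Point on the bank's front at mid-width, 50 mm above the bench, at the lower edge of the control panel, just over the trays (bank x = -90 mm). From here the panel slopes back to x = -50 mm at 110 mm height, the housing's top. On it a small knob stands out about 20 mm, 42 mm to the left of each tray's middle. Flat end cheeks 110 mm high at y = +-215 mm reach to x = -90 mm.
- tray_left (a joint): Left drip tray, how far it is drawn out, m: 0 fully in, 0.13 at its stop; it slides out along the bank's -x. It starts in or a little ajar (up to 0.02), runs with about 2 N of drag plus 6 N per m/s, stays where it is left, and comes up hard at the stop.
- tray_left_lip (a point): Top edge of the left tray's upright front lip, on its inner side (towards the bank), mid-width; moves with the tray; axes as the bank's. Open steel tray, 120 mm wide; lip top 50 mm above the bench, lip 6 mm thick; floor inside 17 mm above the bench, side walls up to 31 mm. With the tray fully in, a 49 mm trough is open from above between lip and bank: room for a fingertip.
- tray_middle (a joint): Middle drip tray, how far it is drawn out, m: 0 fully in, 0.13 at its stop; it slides out along the bank's -x. It starts in or a little ajar (up to 0.02), runs with about 2 N of drag plus 6 N per m/s, stays where it is left, and comes up hard at the stop.
- tray_middle_lip (a point): Top edge of the middle tray's upright front lip, on its inner side (towards the bank), mid-width; moves with the tray; axes as the bank's. Open steel tray, 120 mm wide; lip top 50 mm above the bench, lip 6 mm thick; floor inside 17 mm above the bench, side walls up to 31 mm. With the tray fully in, a 49 mm trough is open from above between lip and bank: room for a fingertip.
- tray_right (a joint): Right drip tray, how far it is drawn out, m: 0 fully in, 0.13 at its stop; it slides out along the bank's -x. It starts in or a little ajar (up to 0.02), runs with about 2 N of drag plus 6 N per m/s, stays where it is left, and comes up hard at the stop.
- tray_right_lip (a point): Top edge of the right tray's upright front lip, on its inner side (towards the bank), mid-width; moves with the tray; axes as the bank's. Open steel tray, 120 mm wide; lip top 50 mm above the bench, lip 6 mm thick; floor inside 17 mm above the bench, side walls up to 31 mm. With the tray fully in, a 49 mm trough is open from above between lip and bank: room for a fingertip.
- flask: Conical glass flask, 104 mm across its base, 170 mm tall, with a narrow neck, standing upright on one of the three hotplates: it shows which tray is wanted. Origin at the centre of its underside. Loose.
- beaker: Tall glass beaker, open, 88 mm across its rim and a little narrower at the base, 120 mm tall, standing on another hotplate. Origin at the centre of its underside. Loose.
- dish: Low open glass dish, 106 mm across its rim and narrower at the base, 55 mm tall, standing on the remaining hotplate. Origin at the centre of its underside. Loose.
- cork_ring: Flat cork flask ring lying on the bench in front of the wanted tray, in the way of its travel: 110 mm outside, 60 mm hole right through, 30 mm high, about 70 g. Origin at the centre of its underside. It slides easily.
- wash_bottle: White plastic wash bottle, 68 mm across, about 200 mm tall with its bent spout, on the bench beside one end of the bank. Origin at the centre of its underside.
- reagent_bottle: Brown glass bottle, 72 mm across, 160 mm tall, on the bench beside the other end of the bank. Origin at the centre of its underside.
Things that resemble listed ones, but are neither listed nor needed, are in the scene too. Of the things like the cork_ring, leave any that is black; of the rest the smaller one is meant.

How it is judged:
At the end, for the whole second after the job is handed in: The tray under the flask is within 10 mm of its stop and at rest, the other trays within 8 mm of their starts, the cork ring flat and still on the bench touching no tray, and the glassware and bottles upright within 20 mm of their starts (((y of flask in the frame of bank between 0.07 and 0.21 m and value of joint tray_left above 0.12 m and velocity of joint tray_left below 0.01 m/s and distance of each of tray_middle_lip, tray_right_lip from where it was at the start of the episode below 0.008 m) or (y of flask in the frame of bank between -0.07 and 0.07 m and value of joint tray_middle above 0.12 m and velocity of joint tray_middle below 0.01 m/s and distance of each of tray_left_lip, tray_right_lip from where it was at the start of the episode below 0.008 m) or (y of flask in the frame of bank between -0.21 and -0.07 m and value of joint tray_right above 0.12 m and velocity of joint tray_right below 0.01 m/s and distance of each of tray_left_lip, tray_middle_lip from where it was at the start of the episode below 0.008 m)) and height (world z) of cork_ring below 0.008 m and angle between each of cork_ring, flask, beaker, dish, wash_bottle, reagent_bottle's own z axis and vertical below 0.1 rad and linear speed of cork_ring below 0.01 m/s and contact force between each of tray_left_c0, tray_middle_c0, tray_right_c0 and cork_ring below 0.5 N and distance of each of flask, beaker, dish, wash_bottle, reagent_bottle from where it was at the start of the episode below 0.02 m).
It fails at once if the cork ring is shoved by a tray, lifted off the bench or tipped up (contact force between any of tray_left_c0, tray_middle_c0, tray_right_c0 and cork_ring above 1 N or height (world z) of cork_ring above 0.015 m or angle between cork_ring's own z axis and vertical above 0.35 rad).
It fails at once if a tray's lip is pinched: fingers press its inner and its outer side at once ((contact force between the fingers and tray_left_c0 above 2 N and contact force between the fingers and tray_left_c1 above 2 N) or (contact force between the fingers and tray_middle_c0 above 2 N and contact force between the fingers and tray_middle_c1 above 2 N) or (contact force between the fingers and tray_right_c0 above 2 N and contact force between the fingers and tray_right_c1 above 2 N)).
It fails at once if a tray is jerked: it runs faster than 0.3 m/s (velocity of joint any of tray_left, tray_middle, tray_right above 0.3 m/s).
It fails at once if a tray other than the one under the flask is moved more than 15 mm ((not (y of flask in the frame of bank between 0.07 and 0.21 m) and distance of tray_left_lip from where it was at the start of the episode above 0.015 m) or (not (y of flask in the frame of bank between -0.07 and 0.07 m) and distance of tray_middle_lip from where it was at the start of the episode above 0.015 m) or (not (y of flask in the frame of bank between -0.21 and -0.07 m) and distance of tray_right_lip from where it was at the start of the episode above 0.015 m)).
It fails at once if the flask, another vessel or a bottle is shifted by 30 mm, lifted or tipped (distance of any of flask, beaker, dish, wash_bottle, reagent_bottle from where it was at the start of the episode above 0.03 m or angle between any of flask, beaker, dish, wash_bottle, reagent_bottle's own z axis and vertical above 0.25 rad).
It also fails if it takes over 46 s, if anything falls off the work surface, if the arm or the gripper's body presses on something with over 40 N, if the wrist force passes 120 N, or if a joint passes its speed limit or range.

### The arm

A 6-joint arm with a two-finger parallel gripper is mounted at the origin on the work surface. World frame = base frame: x ahead of the robot, y to its left, z up, the work surface at z = 0. Lengths are in m, angles in rad, forces in N, time in s.
With the tool pointing down it reaches from about 0.35 to 0.975 m from the base axis. Payload 4.9 kg.
Tool frame: the origin (TCP) lies on the front face of the gripper's body, between the roots of the fingers; the fingertips stand ctrl.finger_overhang ahead of it and the grasp point (between the pads) lies 54 mm ahead of it (ctrl.finger_overhang is the distance from the TCP to the fingertips, in m); z points along the fingers, y is the line along which they close (so a half turn about z gives the same grasp; the last joint's range is limited). The gripper opens to 85 mm and grips with 20 to 120 N. Pads are 22 mm wide; open, the fingers measure 114 mm over their backs; the gripper's body (76 mm by 85 mm) begins 54 mm behind the grasp point. The pads swing forward as they close: fully open they stand 13 mm farther back than shut.
Start: joints at [1.219, 0.053, 1.613, -0, 1.476, -0.119], TCP at [0.144, 0.608, 0.304] pointing down, gripper open.
Joint ranges: [-3.01, 3.01], [-1.01, 2.22], [0.06, 2.58], [-1.02, 4.17], [0.09, 2.62], [-3.14, 3.14]. Speed limits (rad/s): [2.57, 2.57, 3.14, 3.14, 3.14, 3.14].

### API

Orientations are given as a rotation vector (axis times angle).
In Python, from station import ctrl, vision gives the robot as it stands. The module is installed in compiled form; this text tells all that it offers.
- The arm moves only by the tool drive_tool, never from a script. Its argument "rows" is a list of rows, each a list of 2 entries, a list of its own where there are three numbers: the shift along the tool's x, y, z in m, then the turn about the tool's z in rad. A call has 1 to 10 rows; each row shifts and turns the commanded pose from where the row before left it, along the tool's axes as they then stand; what a row does not reach is not made up. A row lasts 1/10 s, in which the tool goes at most 50 mm and 8.59 degrees, less where a joint would pass 70% of its speed; a pose out of reach is approached as far as the arm can. A call with a gripper value outside its range is refused whole. "jaw" is the closure, from 0 (fully open) to 1 (shut), set as the call begins (left out, the last holds). The fingers move at their own pace and stop on an object; "grip_force" is the grip in N (left out, the last holds). Time passes only in rows, so rows that do not move let the fingers close. It gives the time, the measured TCP pose, the force, the opening and the grip force at its end, in the units of the state.
- ctrl.get_obs(): the state, without advancing time (a new reading comes with each control period).
- vision.get_image(name): name is "scene" or "side" or "wrist"; returns a dict with "image" (400x640x3 uint8, blue, green, red), "vertical_fov" (degrees; the focal length in pixels is half the picture's height over the tangent of half this angle, whatever the lens; pixels are square), "cx", "cy" (the principal point, pixels), "R" (3x3) and "t" (3): a world point X has camera coordinates R X + t. Camera axes: x right, y down, z forward; pixel columns grow to the right and rows downward; lengths in m; the calibration is good to about 2 mm. The wrist camera is an equidistant fisheye: a pixel r from the principal point sees the ray r / f radians off the axis. A picture is of the moment at which its call begins. There is no depth.
- ctrl.finish_job(): hands the job in; it is judged then, once.
The state is a dict: "t": time; "q": joint angles; "dq": joint speeds; "effort": joint torques, N m; "tool_pos": TCP position; "tool_rot": TCP orientation; "contact_force": force on the tool from outside, world axes, zero at the start; "wrist_torque": the same for the moment, N m; "opening": finger opening in m; "grip_force": force on a finger pad.
Only numpy, scipy, OpenCV 4.12 (cv2) and the standard library are available. Lean on these libraries where they do the work, as an engineer would, in place of code of your own. Each camera call takes 0.05 s, during which the arm holds its last target. There are 200 camera calls.

## Working session

There is one attempt and no reset: what is moved stays moved. The work goes in short steps, Python scripts to look and compute and a tool call to move; the robot and the scene stay as the last step left them, time stands still between calls to the robot, and variables do not carry over. Pictures are saved under pics/ and viewed, at most 10 in all, crops included, and the job is handed in when it is done.

Besides the shell and the picture viewer there is one more tool, called after "Emit:" as a command line: name --argument value ..., lists and objects as JSON in quotes. drive_tool: Moves the arm, as the interface text tells. Its arguments: {"type":"object","properties":{"rows":{"type":"array","items":{"type":"array"}},"jaw":{"type":"number"},"grip_force":{"type":"number"}},"required":["rows"]}

```bash
mkdir -p pics
cat > h.py <<'E'
import numpy as np, cv2
from station import ctrl, vision
def shot(n,f):
    d=vision.get_image(n); cv2.imwrite('pics/'+f+'.png',d['image']); np.savez('pics/'+f+'.npz',**{k:d[k] for k in('vertical_fov','cx','cy','R','t')}); return d
def load(f): return np.load('pics/'+f+'.npz')
def ray(d,u,v,fish=False):
    f=200/np.tan(np.radians(float(d['vertical_fov']))/2); x,y=u-d['cx'],v-d['cy']
    if fish:
        r=np.hypot(x,y); th=r/f; c=np.array([x/r*np.sin(th),y/r*np.sin(th),np.cos(th)])
    else: c=np.array([x/f,y/f,1.])
    R=np.array(d['R']); return -R.T@d['t'], R.T@c
def onz(d,u,v,z,fish=False):
    o,r=ray(d,u,v,fish); return (o+r*(z-o[2])/r[2]).round(4)
E
python3 - <<'E'
from h import *
for n in('scene','side'):
    d=shot(n,n+'1'); print(n,d['vertical_fov'],-np.array(d['R']).T@d['t'])
print(ctrl.finger_overhang, ctrl.get_obs())
E
```

```text
scene 48.60396326674645 [ 0.86000742 -0.44552397  1.06502068]
side 44.19604586462409 [0.37635703 0.8744277  0.99798489]
0.0726 {'t': 0.1, 'q': array([ 1.21899093e+00,  5.32796576e-02,  1.61411981e+00,  4.76011681e-05,
        1.47602566e+00, -1.18996957e-01]), 'dq': array([ 0.00055712,  0.00093997, -0.0044794 , -0.00118327, -0.00206315,
       -0.00071463]), 'effort': array([ 3.20753797e-04, -3.94903314e+01, -3.71362174e+01, -9.17040097e-05,
        3.91276975e-03,  1.16482397e-05]), 'tool_pos': array([0.14403636, 0.60774343, 0.30281482]), 'tool_rot': array([-3.64821307e-01, -3.11986016e+00,  2.78127501e-03]), 'contact_force': array([-0.03758144,  0.07036445,  0.1022735 ]), 'wrist_torque': array([-0.00151758, -0.01384316, -0.03941798]), 'grip_force': 0.0, 'opening': 0.08550057130327585}
```

View pics/scene1.png

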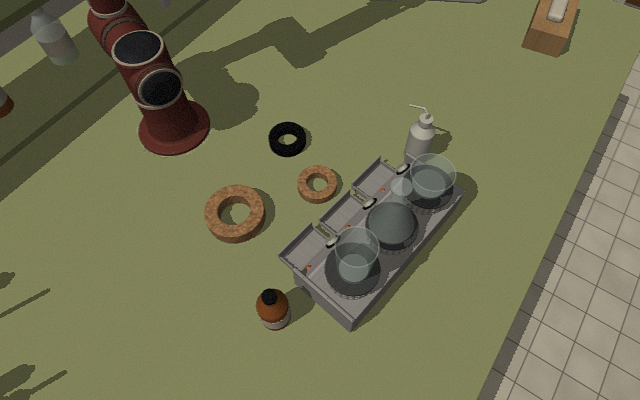

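View pics/side1.png

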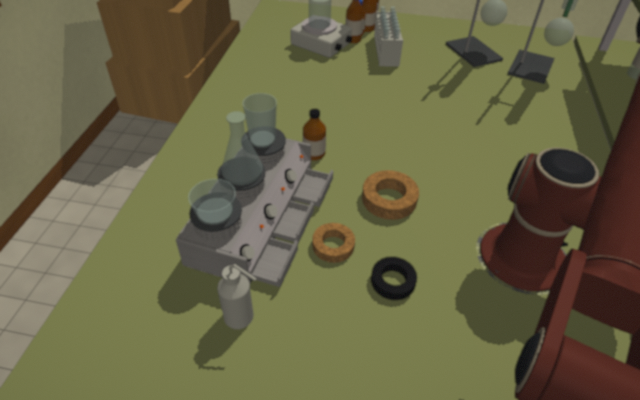

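The flask stands on the middle plate (neck at scene (402,188) and side (236,125)). The small cork ring is at scene (317,183) and side (334,242), in front of the middle tray. The large cork and black rings are decoys.

Run:
```python
from h import *
im=cv2.imread('pics/scene1.png')[110:340,255:475]
cv2.imwrite('pics/c1.png',cv2.resize(im,None,fx=2.6,fy=2.6,interpolation=cv2.INTER_CUBIC))
for n in('scene1','side1'):
    d=load(n); hsv=cv2.cvtColor(cv2.imread(f'pics/{n}.png'),cv2.COLOR_BGR2HSV)
    m=cv2.inRange(hsv,(5,90,60),(20,255,255))
    for c in cv2.findContours(m,cv2.RETR_EXTERNAL,cv2.CHAIN_APPROX_NONE)[0]:
        if 300<cv2.contourArea(c)<3000:
            (u,v),ax,_=cv2.fitEllipse(c); print(n,round(u),round(v),ax,onz(d,u,v,0.018))
```

```text
scene1 270 309 (25.766658782958984, 31.0363826751709) [ 0.5882 -0.2778  0.018 ]
scene1 234 213 (56.88445281982422, 60.259037017822266) [ 0.3511 -0.1296  0.018 ]
scene1 317 184 (37.5904426574707, 39.46371078491211) [0.4809 0.0698 0.018 ]
scene1 159 135 (32.55546569824219, 49.23026657104492) [-0.004  -0.0529  0.018 ]
scene1 550 27 (42.26308822631836, 66.64270782470703) [0.7879 1.0507 0.018 ]
side1 521 216 (69.93460083007812, 137.0670166015625) [-0.0011 -0.1289  0.018 ]
side1 491 242 (16.1077938079834, 42.54597473144531) [ 0.0845 -0.0171  0.018 ]
side1 333 242 (38.97190475463867, 41.9708137512207) [0.4828 0.0703 0.018 ]
side1 390 194 (48.17683410644531, 56.38505935668945) [ 0.3568 -0.1347  0.018 ]
side1 314 130 (22.088603973388672, 22.87641143798828) [ 0.6257 -0.3775  0.018 ]
side1 361 9 (18.94435691833496, 33.45622253417969) [ 0.6011 -1.3025  0.018 ]
```

View pics/c1.png

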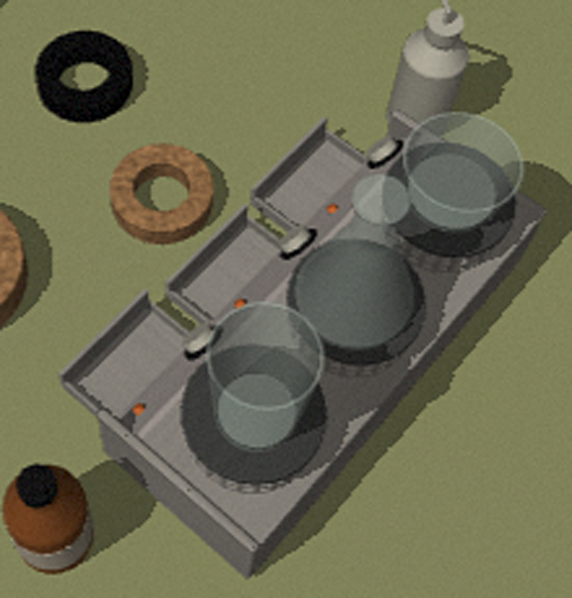

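The crop shows the middle tray's lip from about (166,291) to (252,209), the trough behind it open, and the cork ring in front at (162,193).

Run:
```python
from h import *
d=load('scene1')
def c(x,y,z): return onz(d,255+x/2.6,110+y/2.6,z)
for a in[(166,291),(250,209),(252,193),(326,122),(62,377),(148,294)]: print('lip',c(*a,.05))
P=[c(250,549,.11),c(545,212,.11)]
for p in P: print('back',p)
v=P[1]-P[0]; print(np.hypot(*v[:2]),np.degrees(np.arctan2(v[1],v[0])))
```

```text
lip [ 0.5624 -0.0362  0.05  ]
lip [0.5802 0.0892 0.05  ]
lip [0.5716 0.1065 0.05  ]
lip [0.5892 0.2261 0.05  ]
lip [ 0.5327 -0.166   0.05  ]
lip [ 0.5496 -0.0489  0.05  ]
back [ 0.7714 -0.2161  0.11  ]
back [0.8326 0.214  0.11  ]
0.4344323307489902 81.9016053235773
```

Emit:
drive_tool --rows '[[[0,0,0],-0.09],[[-0.023,-0.027,0],0],[[-0.023,-0.027,0],0],[[-0.023,-0.027,0],0],[[-0.023,-0.027,0],0],[[-0.023,-0.027,0],0],[[-0.023,-0.027,0],0],[[-0.023,-0.027,0],0],[[-0.023,-0.027,0],0],[[-0.023,-0.027,0],0]]' --jaw 1

```text
t: 1.1
tool_pos: [0.3148, 0.3367, 0.3034]
tool_rot: [-0.224, -3.133, 0.001]
contact_force: [0.6, 1.3, 0.9]
opening: -0.0
grip_force: 0.0
```

Emit:
drive_tool --rows '[[[-0.023,-0.027,0],0],[[-0.023,-0.027,0],0],[[-0.023,-0.027,0],0],[[-0.023,-0.027,0],0],[[-0.023,-0.027,0],0],[[-0.023,-0.027,0],0],[[-0.023,-0.027,0],0],[[-0.023,-0.027,0],0],[[0,0,0],0],[[0,0,0],0]]'

```text
t: 2.1
tool_pos: [0.4657, 0.0978, 0.3033]
tool_rot: [-0.227, -3.132, -0.001]
contact_force: [0.4, 0.2, -0.6]
opening: 0.0004
grip_force: 0.0
```

```bash
cat >> h.py <<'E'
from scipy.spatial.transform import Rotation as Ro
def totool(p):
    o=ctrl.get_obs(); return (Ro.from_rotvec(o['tool_rot']).as_matrix().T@(np.array(p)-o['tool_pos'])).round(4)
E
python3 - <<'E'
from h import *
d=load('scene1'); print('black',onz(d,287,140,.015), 'wash',onz(d,417,155,0))
w=shot('wrist','w1'); o=ctrl.get_obs(); print(o['t'],o['tool_pos'],Ro.from_rotvec(o['tool_rot']).as_matrix().round(3),o['opening'])
hsv=cv2.cvtColor(w['image'],cv2.COLOR_BGR2HSV); m=cv2.inRange(hsv,(5,90,40),(20,255,255))
for c in cv2.findContours(m,cv2.RETR_EXTERNAL,cv2.CHAIN_APPROX_NONE)[0]:
    if cv2.contourArea(c)>300:
        (u,v),ax,_=cv2.fitEllipse(c); p=onz(w,u,v,.02,True); print(u,v,ax,p,totool([p[0],p[1],.0826]))
E
```

```text
black [0.3213 0.1467 0.015 ] wash [0.6609 0.3252 0.    ]
2.15 [0.46549933 0.09842059 0.30343697] [[-0.99   0.143 -0.001]
 [ 0.143  0.99   0.   ]
 [ 0.001  0.    -1.   ]] 0.00033390199610904616
21.93781852722168 391.8531799316406 (18.042078018188477, 66.74256134033203) [ 1.1275 -1.1394  0.02  ] [-0.8319 -1.1309  0.2196]
80.74066925048828 307.8713684082031 (43.51476287841797, 46.33298873901367) [ 0.6619 -0.3841  0.02  ] [-0.2634 -0.4497  0.2204]
295.7576904296875 180.2411651611328 (90.7212142944336, 92.88477325439453) [0.481  0.0692 0.02  ] [-0.0198 -0.0268  0.2208]
130.5517578125 110.60271453857422 (108.88494110107422, 123.36805725097656) [ 0.3568 -0.1279  0.02  ] [ 0.0751 -0.2396  0.2209]
```

View pics/w1.png

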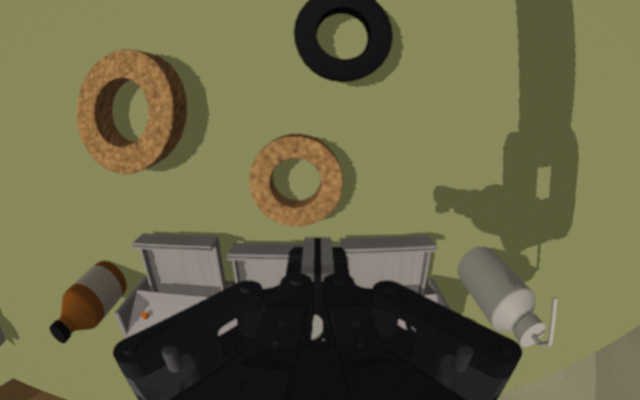

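The wrist view shows the small ring at (296,180), agreeing with the scene fix. I'll go down into its hole.

Emit:
drive_tool --rows '[[[-0.005,-0.007,0.02],0],[[-0.005,-0.007,0.025],0],[[-0.005,-0.007,0.025],0],[[-0.005,-0.006,0.025],0],[[0,0,0.025],0],[[0,0,0.025],0],[[0,0,0.025],0],[[0,0,0.025],0],[[0,0,0.015],0],[[0,0,0.01],0]]'

```text
t: 3.15
tool_pos: [0.4805, 0.0699, 0.0824]
tool_rot: [-0.221, -3.131, -0.0]
contact_force: [-0.0, -0.1, -0.1]
opening: 0.0001
grip_force: 0.0
```

Emit:
drive_tool --rows '[[[0,0.005,0],0],[[0,0.008,0],0],[[0,0.008,0],0],[[0,0.008,0],0],[[0,0.008,0],0],[[0,0.008,0],0],[[0,0.008,0],0],[[0,0.008,0],0],[[0,0.008,0],0],[[0,0.008,0],0]]'

```text
t: 4.15
tool_pos: [0.4928, 0.1454, 0.0839]
tool_rot: [-0.224, -3.133, 0.0]
contact_force: [-0.5, -2.3, 0.6]
opening: -0.0001
grip_force: 0.9
```

Emit:
drive_tool --rows '[[[0.001,0.008,0],0],[[0.001,0.008,0],0],[[0.001,0.008,0],0],[[0.001,0.008,0],0],[[0.001,0.008,0],0],[[0.001,0.008,0],0],[[0.001,0.008,0],0],[[0.001,0.008,0],0],[[0.001,0.006,0],0],[[0.001,0.005,0],0]]'

```text
t: 5.15
tool_pos: [0.4935, 0.221, 0.0839]
tool_rot: [-0.224, -3.134, 0.0]
contact_force: [0.7, -0.8, 0.9]
opening: -0.0
grip_force: 0.7
```

Emit:
drive_tool --rows '[[[0,0.003,0],0],[[0,0.001,0],0],[[0,-0.004,0],0],[[0,-0.004,0],0],[[0,0,0],0],[[0,0,-0.02],0],[[0,0,-0.03],0],[[0,0,-0.04],0],[[0,0,-0.04],0],[[0,0,-0.03],0]]'

```text
t: 6.15
tool_pos: [0.4935, 0.2165, 0.2468]
tool_rot: [0.225, 3.131, 0.002]
contact_force: [-0.1, -0.9, -0.4]
opening: 0.0004
grip_force: 0.0
```

Run:
```python
from h import *
for n in('scene','side'):
    w=shot(n,n+'2')
    hsv=cv2.cvtColor(w['image'],cv2.COLOR_BGR2HSV); m=cv2.inRange(hsv,(5,90,40),(20,255,255))
    for c in cv2.findContours(m,cv2.RETR_EXTERNAL,cv2.CHAIN_APPROX_NONE)[0]:
        if 200<cv2.contourArea(c)<3000:
            (u,v),ax,_=cv2.fitEllipse(c); p=onz(w,u,v,.018); print(n,u,v,ax,p)
o=ctrl.get_obs();print(o['t'],o['tool_pos'])
a=cv2.imread('pics/scene2.png')[110:340,215:475]
b=cv2.imread('pics/side2.png')[90:320,140:400]
cv2.imwrite('pics/c2.png',cv2.resize(np.hstack([a,b]),None,fx=1.5,fy=1.5,interpolation=cv2.INTER_CUBIC))
```

```text
scene 272.0541076660156 306.5345764160156 (31.269655227661133, 32.066219329833984) [ 0.5886 -0.2711  0.018 ]
scene 234.572509765625 213.52691650390625 (57.55495834350586, 60.83621597290039) [ 0.353  -0.1293  0.018 ]
scene 347.13385009765625 151.61582946777344 (35.60038757324219, 37.90656661987305) [0.4917 0.2093 0.018 ]
scene 169.35595703125 131.81028747558594 (41.978580474853516, 65.85594177246094) [ 0.0146 -0.0278  0.018 ]
scene 166.10165405273438 33.9824104309082 (24.08709144592285, 36.80943298339844) [-0.2966  0.276   0.018 ]
scene 549.6602172851562 27.207252502441406 (42.00712203979492, 66.51480102539062) [0.7874 1.0512 0.018 ]
scene 185.91465759277344 12.446725845336914 (31.1602783203125, 47.43412399291992) [-0.318   0.3979  0.018 ]
side 318.600830078125 286.0260314941406 (44.38728332519531, 45.5120849609375) [0.4929 0.21   0.018 ]
side 627.8883056640625 46.26740646362305 (27.059736251831055, 74.41437530517578) [-0.5236 -1.2123  0.018 ]
side 360.656005859375 9.118268966674805 (18.923608779907227, 33.50012969970703) [ 0.6013 -1.3031  0.018 ]
6.25 [0.49548348 0.21706822 0.25019486]
```

View pics/c2.png

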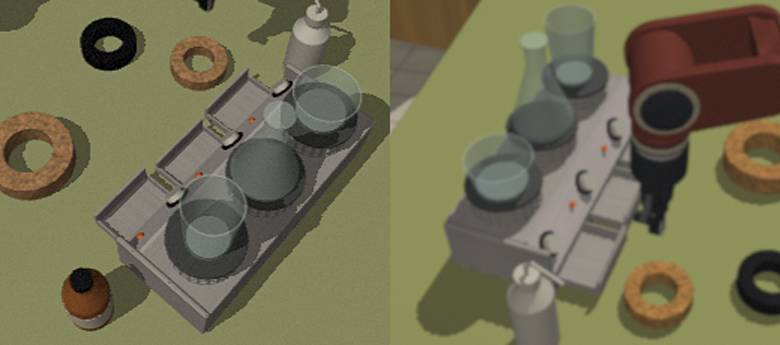

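The ring now rests at (0.492, 0.209), flat and about 50 mm clear of the tray's path. Next I'll hover over the middle trough.

Emit:
drive_tool --rows '[[[-0.012,-0.02,0],0],[[-0.012,-0.02,0],0],[[-0.012,-0.02,0],0],[[-0.012,-0.02,0],0],[[-0.012,-0.02,0],0],[[-0.012,-0.02,0],0],[[-0.013,-0.02,0],0],[[-0.013,-0.02,0],0],[[-0.013,-0.015,0],0],[[-0.014,-0.012,0],0]]'

```text
t: 7.25
tool_pos: [0.5903, 0.0125, 0.243]
tool_rot: [-0.225, -3.132, -0.0]
contact_force: [0.1, 0.3, 0.0]
opening: -0.0004
grip_force: 0.0
```

Emit:
drive_tool --rows '[[[0,0,0.02],0],[[0,0,0.03],0],[[0,0,0.03],0],[[0,0,0.02],0],[[0,0,0],0],[[0,0,0],0]]'

```text
t: 7.85
tool_pos: [0.5904, 0.0136, 0.1438]
tool_rot: [-0.224, -3.133, -0.0]
contact_force: [0.2, 0.4, 0.3]
opening: -0.0001
grip_force: 0.0
```

Run:
```python
from h import *
a=[shot(n,n+'3')['image'] for n in('scene','wrist')]
o=ctrl.get_obs();print(o['t'],o['tool_pos'],totool([.593,.014,.1]))
s=cv2.resize(a[0][130:280,270:420],None,fx=2.66,fy=2.66,interpolation=cv2.INTER_CUBIC)[:399,:399]
w=a[1][:,120:520][:399]
cv2.imwrite('pics/c3.png',np.hstack([s,w]))
```

```text
7.95 [0.59132176 0.01352579 0.14568572] [-0.0015  0.0007  0.0457]
```

View pics/c3.png

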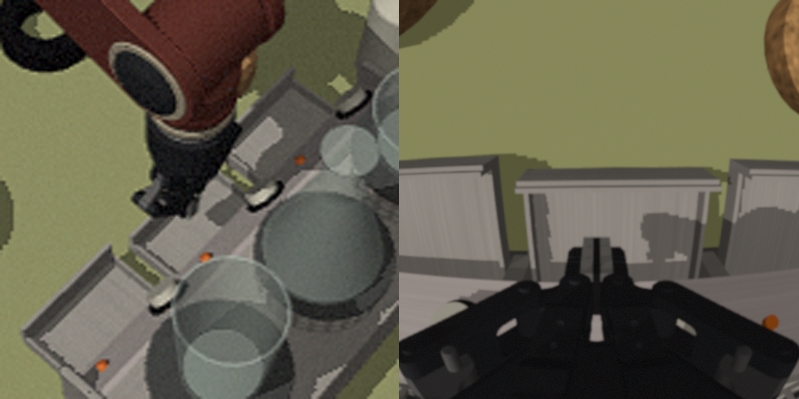

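The wrist crop shows the lip's top edge at rows about 170–188, the panel's edge at row about 280, and the fingertip at row 240, between the two. I'll compute the distances.

Run:
```python
from h import *
d=load('w3') if 0 else load('wrist3')
for v in(170,183,190,280):
    p=onz(d,339,v,.05,True); print(v,p,totool(p))
for u in (237,441): print(totool(onz(d,u,183,.05,True)))
im=cv2.imread('pics/wrist3.png')[:,330:336].mean((1,2)); print(im[160:200].round(), im[270:290].round())
```

```text
170 [0.5552 0.0297 0.05  ] [0.0383 0.0109 0.0956]
183 [0.5625 0.0288 0.05  ] [0.031  0.011  0.0956]
190 [0.5666 0.0283 0.05  ] [0.0268 0.0111 0.0956]
280 [0.6257 0.0215 0.05  ] [-0.0326  0.0128  0.0958]
[ 0.031  -0.0462  0.0956]
[0.0313 0.0712 0.0956]
[120. 120. 120. 120. 120. 119. 109.  89.  73.  69.  69.  69.  69.  70.
  70.  70.  71.  71.  72.  87. 111. 126. 131. 131. 123. 105.  96. 111.
 127. 133. 132. 133. 133. 134. 134. 134. 134. 134. 134. 134.] [49. 50. 49. 42. 30. 21. 16. 16. 18. 17. 17. 17. 18. 16. 16. 16. 16. 15.
 15. 16.]
```

Emit:
drive_tool --rows '[[[0,0,0.01],0],[[0,0,0.015],0],[[0,0,0.01],0],[[0,0,0.01],0],[[0,0,0],0]]'

```text
t: 8.45
tool_pos: [0.5886, 0.0138, 0.0963]
tool_rot: [-0.224, -3.129, -0.0]
contact_force: [0.6, -0.5, -0.7]
opening: -0.0001
grip_force: 0.0
```

Emit:
drive_tool --rows '[[[0.004,0,0],0],[[0.005,0,0],0],[[0.005,0,0],0],[[0.003,0,0],0],[[0.002,0,0],0],[[0.003,0,0],0],[[0.004,0,0],0],[[0.005,0,0],0],[[0.006,0,0],0],[[0.006,0,0],0]]'

```text
t: 9.45
tool_pos: [0.5473, 0.0197, 0.0992]
tool_rot: [0.224, 3.133, -0.0]
contact_force: [2.7, -0.4, 2.1]
opening: 0.0002
grip_force: 1.2
```

Contact is at about 2.7 N, which matches the tray's drag, so I'll keep drawing.

Emit:
drive_tool --rows '[[[0.007,0,0],0],[[0.007,0,0],0],[[0.007,0,0],0],[[0.007,0,0],0],[[0.007,0,0],0],[[0.007,0,0],0],[[0.007,0,0],0],[[0.007,0,0],0],[[0.007,0,0],0],[[0.005,0,0],0]]'

```text
t: 10.45
tool_pos: [0.4794, 0.0296, 0.0987]
tool_rot: [-0.224, -3.133, -0.0]
contact_force: [1.2, -1.9, 0.2]
opening: -0.0001
grip_force: 1.1
```

Emit:
drive_tool --rows '[[[0.005,0,0],0],[[0.004,0,0],0],[[0.003,0,0],0],[[0.003,0,0],0],[[0.002,0,0],0],[[0.002,0,0],0]]'

```text
t: 11.05
tool_pos: [0.4612, 0.0322, 0.0988]
tool_rot: [-0.224, -3.133, -0.0]
contact_force: [3.5, -1.2, -1.7]
opening: -0.0001
grip_force: 1.1
```

Emit:
drive_tool --rows '[[[0.002,0,0],0],[[0.002,0,0],0],[[0.002,0,0],0],[[0.001,0,0],0]]'

```text
t: 11.45
tool_pos: [0.4566, 0.0329, 0.0994]
tool_rot: [0.224, 3.125, 0.0]
contact_force: [13.2, -1.6, -11.4]
opening: 0.0
grip_force: 6.8
```

Emit:
drive_tool --rows '[[[0.001,0,0],0],[[0.001,0,0],0],[[0.001,0,0],0]]'

```text
t: 11.75
tool_pos: [0.456, 0.033, 0.0998]
tool_rot: [0.224, 3.117, 0.0]
contact_force: [24.3, -3.4, -21.1]
opening: -0.0002
grip_force: 12.5
```

Force has risen to 24 N with no further travel, so the tray is at its stop. I'll back off from the lip and lift clear.

Emit:
drive_tool --rows '[[[-0.004,0,0],0],[[-0.005,0,0],0],[[-0.006,0,0],0],[[0,0,0],0],[[0,0,-0.02],0],[[0,0,-0.03],0],[[0,0,-0.04],0],[[0,0,-0.04],0],[[0,0,-0.03],0],[[0,0,0],0]]'

```text
t: 12.75
tool_pos: [0.4685, 0.0313, 0.2646]
tool_rot: [0.223, 3.124, 0.0]
contact_force: [-0.0, -0.1, 0.2]
opening: 0.0
grip_force: 0.0
```

Run:
```python
from h import *
a=[shot(n,n+'4')['image'] for n in('scene','wrist')]
print(ctrl.get_obs()['tool_pos'])
s=cv2.resize(a[0][110:310,230:430],(400,400),interpolation=cv2.INTER_CUBIC)
cv2.imwrite('pics/c4.png',np.hstack([s,a[1][:,120:520]]))
```

```text
[0.46639666 0.03148632 0.25937296]
```

View pics/c4.png

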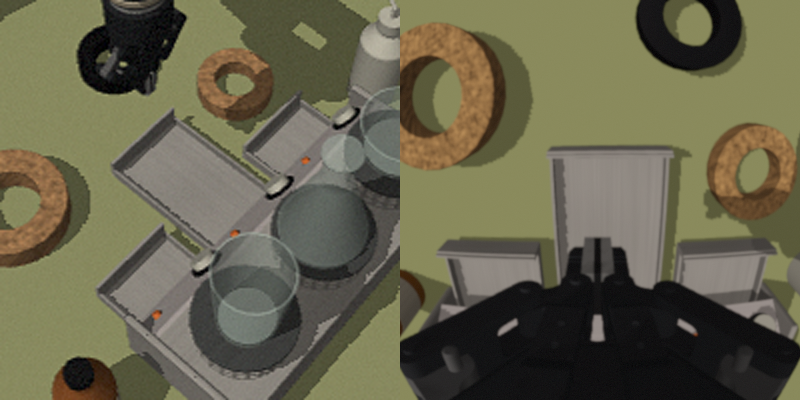

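The middle tray is fully out in both views, and the ring is clear to its left. The other trays and the vessels are where they were.

```bash
python3 -c "
from station import ctrl; print(ctrl.finish_job())"
```

```text
the job is handed in; nothing more can be done
None
```

I slid the cork ring clear and drew the middle drip tray, under the flask, out to its stop; everything else looks undisturbed in the last pictures, and the job is handed in, though no verdict came back.

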